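# Hang the test-tile pail on the drip stand

### The arm

A 6-joint arm with a two-finger parallel gripper is mounted at the origin on the work surface. World frame = base frame: x ahead of the robot, y to its left, z up, the work surface at z = 0. Lengths are in m, angles in rad, forces in N, time in s.
With the tool pointing down it reaches from about 0.35 to 0.85 m from the base axis. Payload 8.1 kg.
Tool frame: the origin (TCP) lies midway between the tips of the shut fingers; the grasp point (between the pads) lies 19 mm behind it; z points along the fingers, y is the line along which they close (so a half turn about z gives the same grasp; the last joint's range is limited). The gripper opens to 93 mm and grips with 3 to 60 N. Pads are 15 mm wide; open, the fingers measure 128 mm over their backs; the gripper's body (75 mm by 188 mm) begins 65 mm behind the grasp point.
Start: joints at [-1.301, 0.13, 1.488, -0, 1.523, -0.085], TCP at [0.208, -0.563, 0.219] pointing down, gripper open.
Joint ranges: [-2.96, 2.96], [-0.89, 2.26], [0.02, 2.5], [-1.34, 4.48], [0, 2.73], [-2.66, 2.66]. Speed limits (rad/s): [2.39, 2.39, 2.79, 3.14, 3.14, 3.14].

### API

Orientations are given as a rotation vector (axis times angle).
In Python, from rig import robot, viewer, ticket gives the robot as it stands. The module is installed in compiled form; this text tells all that it offers.
- The arm moves only by the shell command python3 -m inch 'ROWS' [OPENING]. ROWS is JSON, a list of rows, each a list of 2 entries, a list of its own where there are three numbers: the shift along the tool's x, y, z in mm, then the turn, a rotation vector about the tool's x, y, z in rad. A call has 1 to 12 rows; each row is the pose to reach, as a shift and turn from the pose commanded when the call began, along the tool's axes at that moment; what a row does not reach only later rows make up. A row lasts 1/10 s, in which the tool goes at most 50 mm and 8.59 degrees, less where a joint would pass 70% of its speed; a pose out of reach is approached as far as the arm can. A call with a gripper value outside its range is refused whole. OPENING is the opening, from 0 (shut) to 1 (fully open), set as the call begins (- or left out, the last holds). The fingers move at their own pace and stop on an object; the grip force is fixed at half the most. Time passes only in rows, so rows that repeat a pose let the fingers close. It gives the time, the measured TCP pose, the force, the opening and the grip force at its end, in the units of the state.
- robot.get_state(): the state, without advancing time (a new reading comes with each control period).
- viewer.snapshot(name): name is "side" or "top" or "wrist"; returns a dict with "color" (420x560x3 uint8, red, green, blue), "fx", "fy", "cx", "cy" (pixels), "eye" and "rotation" of the camera in the world. Camera axes: x right, y down, z forward; pixel columns grow to the right and rows downward; lengths in m; the calibration is good to about 2 mm. A picture is of the moment at which its call begins. There is no depth.
- ticket.close_job(): hands the job in; it is judged then, once.
The state is a dict: "time": time; "q": joint angles; "qd": joint speeds; "joint_torque": joint torques, N m; "tool_pos": TCP position; "eef_rot": TCP orientation; "ft_force": force on the tool from outside, world axes, zero at the start; "torque": the same for the moment, N m; "opening": finger opening in m; "grip_force": force on a finger pad.
Only numpy, scipy, OpenCV 4.12 (cv2) and the standard library are available. Lean on these libraries where they do the work, as an engineer would, in place of code of your own. Each camera call takes 0.05 s, during which the arm holds its last target. There are 200 camera calls.

### The job

Fold the small pail's wire bail up until it stands upright, without tipping the pail or shifting it on the bench. Then lift the pail by its bail and hang it on the iron stand's two-pronged hook, easing the weight on gently until the bail wire lies in the dips of both prongs, and let go. Keep the pail upright all the way and leave the other things on the bench where they are.

Things in the scene. Friction and masses are not known exactly. Their poses are not given: they have to be found in the camera images.
- pail: Small open metal pail of fired test tiles, 90 mm across the rim, 85 mm high, 0.5 to 0.75 kg in all. Origin: centre of its underside; z up. The bail's pivots are on its y axis at y = +-52 mm, 78 mm above the underside; the bail lies folded over to the pail's +x side.
- bail (a joint): Angle of the bail on its pivots: 0 = upright (along the pail's z), positive = folded to the pail's +x, 1.57 = level beside the rim; stops at +-1.75. Light friction (0.03 N m): it stays where it is left. Swung in a hard pinch, or on an arc a millimetre or two off, it shoves and tips the pail; a light pinch (about 4 N) that gives way to the force felt along the bail lets it turn freely.
- bail_grip (a point): Centre of the round wooden grip on the bail's top bar: 10 mm diameter, 36 mm long, axis parallel to the pail's y, 95 mm from the pivot axis. On both sides the bare steel wire (5 mm diameter) goes on straight to 44 mm from the centre, then turns down to the pivots at +-52 mm.
- stand: Heavy iron stand fixed to the bench: base plate 190 x 150 x 12 mm, post, and a two-pronged hook clamped to the post. Origin: on the bench, right below the middle of the prongs' dips. The prongs (8 mm rods at y = +-34 mm; the fingers fit between) run from a crossbar at x = +100 mm to upturned tips at x = -19 mm, towards the stand's -x. The bail's top bar must lie along the stand's y.
- dish: bystander: small white bowl, 80 mm across, 30 mm high; origin under its centre
- brush: bystander: brush lying on the bench; origin near its middle
- rib: bystander: flat wooden potter's rib 110 x 50 x 8 mm; origin under its centre
- slipjar: bystander: blue stoppered jar, 60 mm across, 75 mm high; origin under its centre
- tub: bystander: white plastic tub without bail, 100 mm across, 100 mm high; origin under its centre
- caddy: bystander: brown lidded jar, 84 mm across, 70 mm high; origin under its centre
- beaker: bystander: brown clay beaker, 72 mm across, 90 mm high; origin under its centre
- scraper: bystander: spatula lying on the bench; origin near its middle
- stand_post (a point): Top of the stand's post (18 mm thick, 265 mm high, at the stand's x = +115 mm). The hook is clamped on it at a height that differs each time and is not measured: the dips' floors, where the wire's underside rests, are 224 to 266 mm above the bench; find them by feel or by eye. Dip floors 12 mm wide, sides sloping; rod tops +14 mm behind the dip, tips +16 mm above its floor. The hook does not move.
Things that resemble listed ones, but are neither listed nor needed, are in the scene too. What is shaped like the pail but red is not meant.

How it is judged:
By the outcome, as a careful person would: the job done as asked, in the order asked, and still so for the second after the job is handed in, with the robot touching nothing.
It also fails if it takes over 72 s, if anything falls off the work surface, if the arm or the gripper's body presses on something with over 40 N, if the wrist force passes 120 N, or if a joint passes its speed limit or range.

## Working session

There is one attempt and no reset: what is moved stays moved. The work goes in short steps, Python scripts to look and compute and a shell command to move; the robot and the scene stay as the last step left them, time stands still between calls to the robot, and variables do not carry over. Pictures are saved under pics/ and viewed, at most 10 in all, crops included, and the job is handed in when it is done.

```bash
mkdir -p pics; cat > h.py <<'E'
import numpy as np, cv2
from rig import robot, viewer, ticket
from scipy.spatial.transform import Rotation as R
def snap(n,f=None):
    s=viewer.snapshot(n)
    if f: cv2.imwrite('pics/'+f,s['color'][:,:,::-1])
    return s
def ray(s,u,v):
    d=np.array([(u-s['cx'])/s['fx'],(v-s['cy'])/s['fy'],1.0])
    return np.array(s['eye']),np.array(s['rotation'])@d
def plane(s,u,v,z):
    e,d=ray(s,u,v); return e+d*(z-e[2])/d[2]
def tri(s1,p1,s2,p2):
    A=[];b=[]
    for s,p in((s1,p1),(s2,p2)):
        e,d=ray(s,*p); d/=np.linalg.norm(d); P=np.eye(3)-np.outer(d,d); A.append(P); b.append(P@e)
    return np.linalg.lstsq(np.vstack(A),np.hstack(b),rcond=None)[0]
def proj(s,p):
    c=np.array(s['rotation']).T@(np.array(p)-s['eye']); return np.array([s['fx']*c[0]/c[2]+s['cx'],s['fy']*c[1]/c[2]+s['cy']])
E
python3 - <<'E'
from h import *
import pickle
a=snap('top');b=snap('side')
pickle.dump((a,b),open('ab.pkl','wb'))
im=np.vstack([cv2.resize(x['color'],(800,600))[:,:,::-1] for x in(a,b)])
cv2.imwrite('pics/top.png',im[:600]);cv2.imwrite('pics/side.png',im[600:])
for x in(a,b):print(x['fx'],x['cx'],x['cy'],x['eye'],x['rotation'])
print(robot.get_state())
E
```

```text
443.8604986977254 271.6227684330713 207.31913494594946 [ 0.31138934 -0.0023042   1.60933265] [-2.09755198  2.15992212 -0.17709042]
501.8476487336448 273.2758483162444 204.84328444557457 [-0.05625756  0.64372232  1.09304086] [-0.95164116  2.48142882 -1.01968284]
{'time': 0.1, 'q': array([-1.30138686e+00,  1.31056300e-01,  1.48915315e+00, -3.00459135e-05,
        1.52301322e+00, -8.53804248e-02]), 'qd': array([ 5.46983572e-04,  7.32385911e-05, -5.08001435e-03, -7.35954212e-04,
       -2.27808529e-04,  6.60642718e-06]), 'joint_torque': array([ 1.45022521e-03, -5.61340427e+01, -4.93098021e+01,  7.71984458e-02,
        2.91530835e-02, -8.78653464e-05]), 'tool_pos': array([ 0.20832123, -0.56213099,  0.21771934]), 'eef_rot': array([-3.09069546e+00, -5.54100611e-01,  2.82059360e-04]), 'ft_force': array([ 0.18631127, -0.6152455 , -0.01959064]), 'torque': array([-0.05983362,  0.05427882, -0.02097093]), 'grip_force': 0.0, 'opening': 0.09279801244368442}
```

```bash
sed -i "s/np.array(s\['rotation'\])/R.from_rotvec(s['rotation']).as_matrix()/" h.py; grep rotation h.py
```

```text
return np.array(s['eye']),R.from_rotvec(s['rotation']).as_matrix()@d
    c=R.from_rotvec(s['rotation']).as_matrix().T@(np.array(p)-s['eye']); return np.array([s['fx']*c[0]/c[2]+s['cx'],s['fy']*c[1]/c[2]+s['cy']])
```

View pics/top.png

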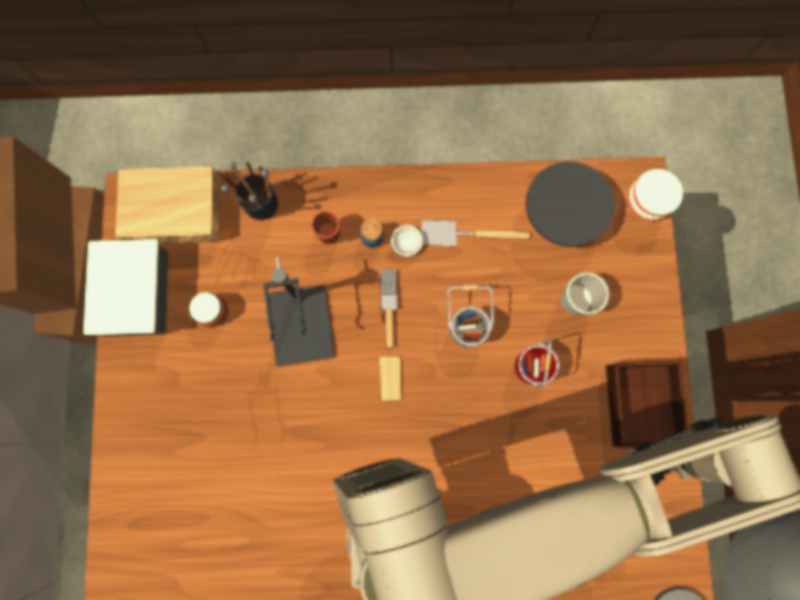

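View pics/side.png

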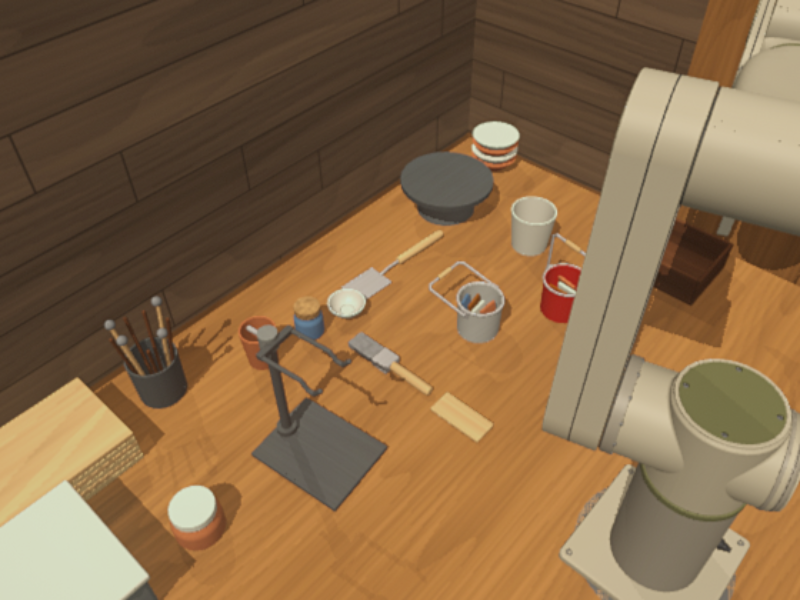

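Candidates: grey pail with wire bail (top 470,325; side 480,310), red look-alike pail (538,365), white tub without bail (587,293). I choose the grey pail with bail folded, checked in a close crop along with the stand.

```bash
python3 - <<'E'
from h import *
import pickle
a,b=pickle.load(open('ab.pkl','rb'))
def crop(s,x,y,w,h): return cv2.resize(s['color'][y:y+h,x:x+w,::-1],(400,300),interpolation=cv2.INTER_CUBIC)
# native px = view*0.7 ; top pail (329,227), stand(205,215); side pail (335,215), stand (215,260)
im=np.vstack([np.hstack([crop(a,289,190,80,60),crop(a,168,171,80,60)]),np.hstack([crop(b,285,170,80,75),crop(b,170,220,80,60)])])
cv2.imwrite('pics/c1.png',im)
E
```

```text
(no output)
```

View pics/c1.png

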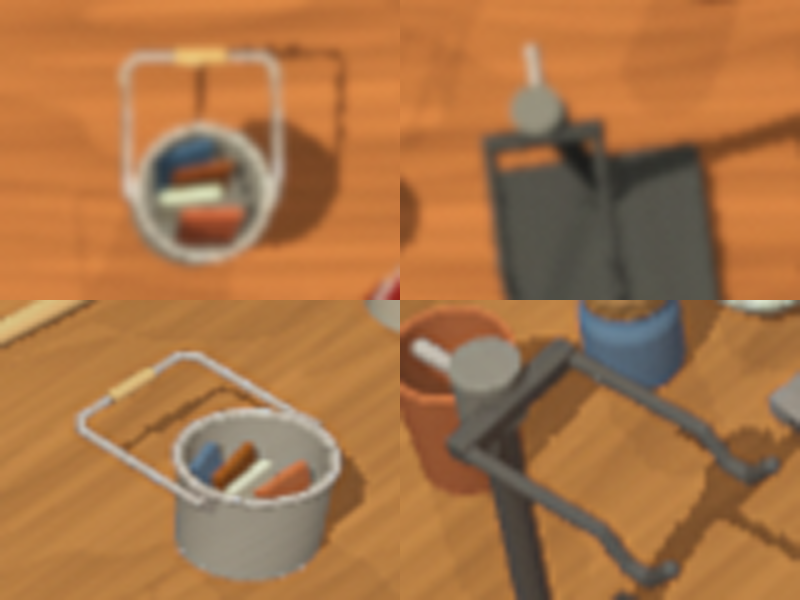

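The crops show the grey pail's bail level on its far (+x) side with wood grip at native top (329,201) / side (311,191); stand post top at top (195.4,193), prongs pointing towards the robot, dips in side near (218,275) and (237,254).

```bash
python3 - <<'E'
from h import *
import pickle
a,b=pickle.load(open('ab.pkl','rb'))
def wood(s,x,y,w,h):
    hsv=cv2.cvtColor(s['color'][y:y+h,x:x+w],cv2.COLOR_RGB2HSV)
    m=cv2.inRange(hsv,(14,90,190),(26,170,255)); ys,xs=np.nonzero(m); return xs.mean()+x,ys.mean()+y,len(xs)
ga=wood(a,318,194,22,14); gb=wood(b,303,182,18,18); print(ga,gb)
print('grip',tri(a,ga[:2],b,gb[:2]))
for n,p,z in(('rimc',(329.4,228),.085),('pivL',(315,228),.078),('pivR',(344.6,227.6),.078),('post',(195.4,193),.265)):print(n,plane(a,*p,z))
print('post tri',tri(a,(195.4,193),b,(187.4,232.4)))
print('xbarL',tri(a,(185.6,199.6),b,(182.4,249)),'R',tri(a,(208.6,197),b,(202.6,230.4)))
for z in(.229,.25,.271):
  print(z,'dips side',plane(b,218,275,z),plane(b,237,254,z))
# rim circle from side
print('rim side',plane(b,285+257/5,170+(455-300)/4,.085))
E
```

```text
(np.float64(328.5892857142857), np.float64(200.82142857142858), 56) (np.float64(310.42424242424244), np.float64(190.75757575757575), 33)
grip [ 0.59081723 -0.19513112  0.09670118]
rimc [ 0.49756357 -0.19454531  0.085     ]
pivL [ 0.49989754 -0.14552428  0.078     ]
pivR [ 0.49825363 -0.24815402  0.078     ]
post [0.59683105 0.23684155 0.265     ]
post tri [0.59497498 0.23528318 0.27298538]
xbarL [0.57749783 0.26777667 0.25921057] R [0.58631054 0.19856694 0.2549799 ]
0.229 dips side [0.48627616 0.25032073 0.229     ] [0.4971253  0.18232582 0.229     ]
0.25 dips side [0.4730902  0.25988212 0.25      ] [0.48367565 0.19353979 0.25      ]
0.271 dips side [0.45990424 0.26944351 0.271     ] [0.47022601 0.20475376 0.271     ]
rim side [ 0.49655634 -0.1961094   0.085     ]
```

```bash
cat >> h.py <<'E'
def pose(yaw,tilt=0):
    # tool y horizontal heading = yaw (closing line); tilt>0 leans so fingers point down and toward -heading
    y0=np.array([np.cos(yaw),np.sin(yaw),0]); z0=np.array([0,0,-1.]); x0=np.cross(y0,z0)
    M=np.column_stack([x0,y0,z0]); c,s=np.cos(tilt),np.sin(tilt)
    z=-s*y0+c*z0; y=c*y0+s*z0
    return R.from_matrix(np.column_stack([x0,y,z]))
def go(p,Rt,n=1):
    s=robot.get_state(); Rc=R.from_rotvec(s['eef_rot'])
    sh=Rc.inv().apply(np.array(p)-s['tool_pos'])*1000; rv=(Rc.inv()*Rt).as_rotvec()
    print('shift',sh.round(1),'|',round(np.linalg.norm(sh)),'turn',rv.round(3),round(np.degrees(np.linalg.norm(rv))))
E
python3 - <<'E'
from h import *
s=robot.get_state();print(R.from_rotvec(s['eef_rot']).as_matrix().round(3))
for yw in(0,np.pi):
    go((0.53,-.195,.33),pose(yw)); 
E
```

```text
[[ 0.938  0.347 -0.   ]
 [ 0.347 -0.938  0.002]
 [ 0.    -0.002 -1.   ]]
shift [ 429.2 -232.7 -111.9] | 501 turn [-1.000e-03 -1.000e-03 -1.216e+00] 70
shift [ 429.2 -232.7 -111.9] | 501 turn [-1.000e-03  1.000e-03  1.926e+00] 110
```

```bash
python3 -m inch '[[[20,-10,-50],[0,0,-0.1]],[[50,-28,-90],[0,0,-0.2]],[[90,-50,-112],[0,0,-0.3]],[[130,-70,-112],[0,0,-0.4]],[[170,-92,-112],[0,0,-0.5]],[[210,-114,-112],[0,0,-0.6]],[[250,-136,-112],[0,0,-0.7]],[[290,-157,-112],[0,0,-0.82]],[[330,-180,-112],[0,0,-0.94]],[[370,-201,-112],[0,0,-1.06]],[[405,-220,-112],[0,0,-1.16]],[[429,-233,-112],[0,0,-1.216]]]' 0.35
python3 -m inch '[[[0,0,0],[0,0,0]],[[0,0,0],[0,0,0]]]'
python3 - <<'E'
from h import *
import pickle
w=snap('wrist','w1.png');pickle.dump(w,open('w1.pkl','wb'))
print(w['fx'],w['eye'],R.from_rotvec(w['rotation']).as_matrix().round(2)); s=robot.get_state();print(s['tool_pos'],s['q'],s['ft_force'],s['opening'])
for p in((.591,-.195,.097),(.498,-.196,.078)):print(proj(w,p))
E
```

```text
time: 1.3
tool_pos: [0.531, -0.1926, 0.3301]
eef_rot: [-2.214, -2.227, -0.0]
ft_force: [0.2, -0.5, -0.1]
opening: 0.0326
grip_force: 0.0
time: 1.5
tool_pos: [0.5297, -0.1948, 0.33]
eef_rot: [-2.22, -2.221, 0.001]
ft_force: [0.3, -0.0, -0.4]
opening: 0.0325
grip_force: 0.0
320.6988756347812 [ 0.52829379 -0.12246137  0.49586555] [[ 1.    0.   -0.  ]
 [ 0.   -0.97 -0.26]
 [-0.    0.26 -0.97]]
[ 0.52933566 -0.19552808  0.33023011] [-4.44347431e-01  1.58722083e-02  1.40718384e+00 -5.24368008e-04
  1.71936658e+00 -4.43481308e-01] [-1.02467363 -0.54241271  0.92641144] 0.032403193999397305
[324.83585749 181.91914453]
[252.0589537  179.97214202]
```

View pics/w1.png

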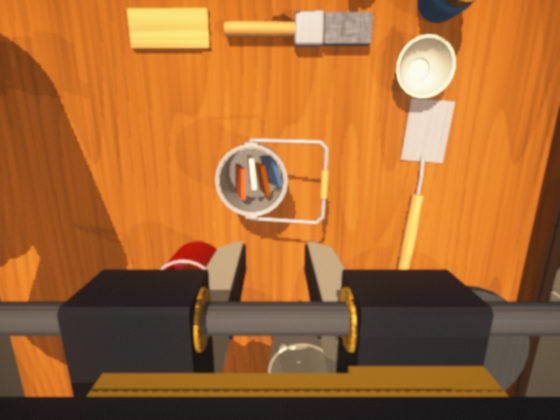

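The wrist view shows the grip at (324.5,184), pail centre (252,180), bail corners (327,143) and (322,221), agreeing with predictions; the pail is yawed slightly.

```bash
python3 - <<'E'
from h import *
import pickle
a,b=pickle.load(open('ab.pkl','rb'));w=pickle.load(open('w1.pkl','rb'))
hsv=cv2.cvtColor(w['color'],cv2.COLOR_RGB2HSV)
m=np.zeros(hsv.shape[:2],np.uint8);m[130:235,305:340]=cv2.inRange(hsv,(0,0,130),(179,110,255))[130:235,305:340]
pts=[]
for v in list(range(150,166))+list(range(202,216)):
    xs=np.nonzero(m[v])[0]
    if len(xs): pts.append(plane(w,xs.mean(),v,.097)[:2])
pts=np.array(pts);k=np.polyfit(pts[:,1],pts[:,0],1);print(len(pts),'bar x=',k,'yaw',-k[0], np.polyval(k,-.195))
g=cv2.inRange(hsv,(14,110,170),(30,220,255));g[:160]=0;g[205:]=0;g[:,:315]=0;g[:,335:]=0
ys,xs=np.nonzero(g);print(len(xs),xs.mean(),ys.mean())
ga=(328.59,200.82);gb=(310.42,190.76);gw=(xs.mean(),ys.mean())
print(plane(w,*gw,.097),tri(a,ga,w,gw),tri(b,gb,w,gw))
print('rimc',plane(w,252,180,.085))
u=plane(a,168+0,0,.09)
for p in((289+130/5,190+57/5),(289+272/5,190+57/5)):print(plane(a,*p,.097))
E
```

```text
30 bar x= [0.01408265 0.59309027] yaw -0.014082652167362597 0.5903441513619067
717 324.68619246861925 182.5495118549512
[ 0.59084534 -0.19580472  0.097     ] [ 0.58900572 -0.19374415  0.10778693] [ 0.59113449 -0.19591998  0.09590129]
rimc [ 0.49843046 -0.19480471  0.085     ]
[ 0.59022578 -0.14794463  0.097     ]
[ 0.58726554 -0.24612786  0.097     ]
```

```bash
python3 - <<'E'
from h import *
Rt=pose(-.02,.7);z=Rt.as_matrix()[:,2];g=np.array([.591,-.1955,.096]);print(z)
go(g-.101*z,Rt)
E
```

```text
[-0.64408885  0.01288349 -0.76484219]
shift [ -1.1 126.9 156.9] | 202 turn [0.699 0.007 0.018] 40
```

```bash
python3 -m inch '[[[0,25,10],[0.1,0,0]],[[0,50,30],[0.2,0,0.003]],[[0,75,60],[0.3,0.002,0.006]],[[-1,100,90],[0.4,0.004,0.01]],[[-1,120,120],[0.5,0.005,0.013]],[[-1,127,140],[0.6,0.006,0.016]],[[-1,127,157],[0.699,0.007,0.018]],[[-1,127,157],[0.699,0.007,0.018]],[[-1,127,157],[0.699,0.007,0.018]]]'
python3 - <<'E'
from h import *
Rt=pose(-.02,.7);z=Rt.as_matrix()[:,2];g=np.array([.591,-.1955,.096])
go(g-.101*z,Rt);go(g+.019*z,Rt);print(robot.get_state()['q'])
E
```

```text
time: 2.45
tool_pos: [0.6424, -0.1937, 0.1517]
eef_rot: [-1.802, -1.773, 0.673]
ft_force: [-0.3, -0.0, -6.8]
opening: 0.0331
grip_force: 0.0
shift [ -2.6  -4.3 -25.2] | 26 turn [-0.035 -0.007  0.006] 2
shift [-3.5 -0.1 94.7] | 95 turn [-0.035 -0.007  0.006] 2
[-0.2771235   1.35690112  0.0397304  -0.25890004  2.44816601 -0.39968759]
```

```bash
python3 -m inch '[[[0,0,0],[0,0,0]],[[0,0,0],[0,0,0]]]'
python3 - <<'E'
from h import *
g=np.array([.591,-.1955,.096])
s=robot.get_state();print(s['q'],s['qd'])
for t in(.7,.6):
  Rt=pose(-.02,t);z=Rt.as_matrix()[:,2];
  print(t);go(g-.071*z,Rt);go(g+.019*z,Rt)
E
```

```text
time: 2.65
tool_pos: [0.6517, -0.1963, 0.1779]
eef_rot: [-1.843, -1.805, 0.647]
ft_force: [-0.5, -0.4, 1.0]
opening: 0.0329
grip_force: 0.0
[-0.27721347  1.32537734  0.02231396 -0.25775038  2.44584636 -0.39875365] [ 0.00682762 -0.06490182 -0.0011249   0.0004298   0.00662589 -0.00223274]
0.7
shift [-0.3  5.9 30.9] | 31 turn [ 0.015  0.002 -0.002] 1
shift [-1.000e-01  4.500e+00  1.208e+02] | 121 turn [ 0.015  0.002 -0.002] 1
0.6
shift [-0.3 -1.2 31.1] | 31 turn [-0.085  0.003 -0.002] 5
shift [-1.000e-01  6.400e+00  1.208e+02] | 121 turn [-0.085  0.003 -0.002] 5
```

```bash
python3 -m inch '[[[0,0,15],[-0.03,0,0]],[[0,0,31],[-0.06,0,0]],[[0,1,50],[-0.085,0.003,-0.002]],[[0,3,70],[-0.085,0.003,-0.002]],[[0,4,85],[-0.085,0.003,-0.002]],[[0,5,95],[-0.085,0.003,-0.002]],[[0,5,95],[-0.085,0.003,-0.002]],[[0,5,95],[-0.085,0.003,-0.002]]]'
python3 - <<'E'
from h import *
g=np.array([.591,-.1955,.096])
s=robot.get_state();print(s['q'],s['qd'])
for t in(.7,.6):
  Rt=pose(-.02,t);z=Rt.as_matrix()[:,2];
  print(t);go(g+.019*z,Rt)
w=snap('wrist');sd=snap('side')
print(proj(w,g),proj(sd,g))
cv2.imwrite('pics/c2.png',np.hstack([cv2.resize(w['color'],(400,300)),cv2.resize(sd['color'][120:270,220:420],(400,300),interpolation=2)])[:,:,::-1])
E
```

```text
time: 3.45
tool_pos: [0.5972, -0.1953, 0.1033]
eef_rot: [-1.897, -1.861, 0.573]
ft_force: [0.4, 0.4, 0.8]
opening: 0.0323
grip_force: 0.0
[-0.30271499  0.90645229  0.78961712 -0.17588036  2.01757747 -0.31283411] [ 0.00508567  0.03717816 -0.00242887 -0.00076264  0.00543479 -0.0008544 ]
0.7
shift [-0.3 -3.  28.4] | 29 turn [0.103 0.001 0.   ] 6
0.6
shift [-0.3 -1.1 28.5] | 29 turn [0.003 0.001 0.   ] 0
[274.65410638 250.74866523] [310.41505826 190.83436695]
```

View pics/c2.png

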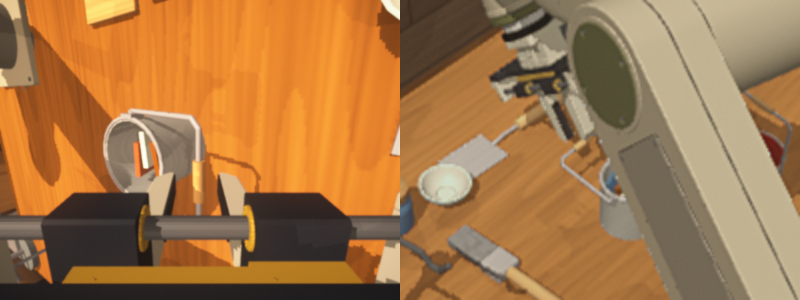

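The grip (wrist view ~197,180 in crop) lies midway between the two fingertips; go in, then narrow to a loose cage.

```bash
python3 -m inch '[[[0,-1,10],[0,0,0]],[[0,-1,20],[0,0,0]],[[0,-1,28],[0,0,0]],[[0,-1,28],[0,0,0]]]'
python3 -m inch '[[[0,0,0],[0,0,0]],[[0,0,0],[0,0,0]],[[0,0,0],[0,0,0]]]' 0.17
python3 - <<'E'
from h import *
P=np.array([.497,-.195,.078])
Rc=pose(-.02,.6);p0=np.array([.591,-.1955,.096])+.019*Rc.as_matrix()[:,2]
s=robot.get_state();print(s['q'],s['tool_pos']-p0)
hx=np.array([np.cos(-.02),np.sin(-.02),0])
for th in np.linspace(1.38,0,12):
  t=.6*th/1.38
  Rt=pose(-.02,t);g=P+.095*(np.sin(th)*hx+np.cos(th)*np.array([0,0,1]));g[1]-=0
  print(round(th,2),g.round(3),end=' ');go(g+.019*Rt.as_matrix()[:,2],Rt)
E
```

```text
time: 3.95
tool_pos: [0.5764, -0.1934, 0.0737]
eef_rot: [-1.886, -1.854, 0.58]
ft_force: [0.9, -0.3, -0.6]
opening: 0.0326
grip_force: 0.0
time: 4.25
tool_pos: [0.5772, -0.1934, 0.0745]
eef_rot: [-1.887, -1.855, 0.58]
ft_force: [-0.8, 0.3, -0.2]
opening: 0.0165
grip_force: 0.0
[-0.30763857  0.88243261  0.88491291 -0.17481337  1.95844099 -0.30766726] [-0.0031199   0.00185899 -0.00585914]
1.38 [ 0.59  -0.197  0.096] shift [-3.2 -1.4 -6.2] | 7 turn [-0.009 -0.001  0.003] 1
1.25 [ 0.587 -0.197  0.108] shift [ -3.1  -9.4 -14. ] | 17 turn [-0.063 -0.001  0.003] 4
1.13 [ 0.583 -0.197  0.119] shift [ -3.1 -18.3 -20.7] | 28 turn [-0.118 -0.001  0.003] 7
1.0 [ 0.577 -0.197  0.129] shift [ -3.1 -27.9 -26.1] | 38 turn [-0.172 -0.002  0.003] 10
0.88 [ 0.57  -0.196  0.139] shift [ -3.  -38.2 -30.2] | 49 turn [-0.227 -0.002  0.003] 13
0.75 [ 0.562 -0.196  0.147] shift [ -3.  -48.8 -32.9] | 59 turn [-0.282 -0.002  0.003] 16
0.63 [ 0.553 -0.196  0.155] shift [ -3.  -59.7 -34.1] | 69 turn [-0.336 -0.002  0.003] 19
0.5 [ 0.543 -0.196  0.161] shift [ -2.9 -70.7 -34. ] | 78 turn [-0.391 -0.002  0.003] 22
0.38 [ 0.532 -0.196  0.166] shift [ -2.9 -81.5 -32.4] | 88 turn [-0.445 -0.002  0.003] 26
0.25 [ 0.521 -0.195  0.17 ] shift [ -2.9 -91.9 -29.4] | 97 turn [-0.5   -0.002  0.003] 29
0.13 [ 0.509 -0.195  0.172] shift [  -2.8 -101.9  -25.1] | 105 turn [-0.554 -0.002  0.003] 32
0.0 [ 0.497 -0.195  0.173] shift [  -2.8 -111.2  -19.4] | 113 turn [-0.609 -0.002  0.002] 35
```

```bash
python3 -m inch '[[[-3,-1.5,-6],[-0.01,0,0.003]],[[-3,-5.5,-10],[-0.035,0,0.003]],[[-3,-9.5,-14],[-0.063,0,0.003]],[[-3,-14,-17.5],[-0.09,0,0.003]],[[-3,-18.5,-20.5],[-0.118,0,0.003]],[[-3,-23,-23.5],[-0.145,0,0.003]],[[-3,-28,-26],[-0.172,-0.001,0.003]],[[-3,-33,-28],[-0.2,-0.001,0.003]],[[-3,-38,-30],[-0.227,-0.001,0.003]],[[-3,-43.5,-31.5],[-0.255,-0.001,0.003]],[[-3,-49,-33],[-0.282,-0.001,0.003]],[[-3,-49,-33],[-0.282,-0.001,0.003]]]'
python3 - <<'E'
from h import *
P=np.array([.497,-.195,.078])
hx=np.array([np.cos(-.02),np.sin(-.02),0])
for th in np.linspace(1.38,0,12)[5:]:
  t=.6*th/1.38
  Rt=pose(-.02,t);g=P+.095*(np.sin(th)*hx+np.cos(th)*np.array([0,0,1]))
  print(round(th,2),g.round(3),end=' ');go(g+.019*Rt.as_matrix()[:,2],Rt)
w=snap('wrist');a=snap('top')
print(proj(w,P+[0,0,.007]),plane(a,*proj(a,P),.078))
cv2.imwrite('pics/c3.png',np.hstack([cv2.resize(w['color'],(400,300)),cv2.resize(a['color'][185:245,289:369],(400,300),interpolation=2)])[:,:,::-1])
E
```

```text
time: 5.45
tool_pos: [0.5558, -0.1968, 0.1313]
eef_rot: [-2.066, -2.023, 0.331]
ft_force: [-0.8, -0.0, 0.8]
opening: 0.0161
grip_force: 0.0
0.75 [ 0.562 -0.196  0.147] shift [0.6 0.7 1.9] | 2 turn [ 0.003  0.    -0.001] 0
0.63 [ 0.553 -0.196  0.155] shift [ 0.6 -9.4 -2.4] | 10 turn [-0.051  0.    -0.001] 3
0.5 [ 0.543 -0.196  0.161] shift [  0.6 -20.   -5.3] | 21 turn [-0.106  0.    -0.001] 6
0.38 [ 0.532 -0.196  0.166] shift [  0.5 -30.8  -6.8] | 32 turn [-0.161  0.    -0.001] 9
0.25 [ 0.521 -0.195  0.17 ] shift [  0.5 -41.7  -6.9] | 42 turn [-0.215  0.    -0.001] 12
0.13 [ 0.509 -0.195  0.172] shift [  0.5 -52.5  -5.5] | 53 turn [-0.27   0.    -0.001] 15
0.0 [ 0.497 -0.195  0.173] shift [  0.5 -63.   -2.8] | 63 turn [-0.324  0.    -0.001] 19
[221.39860646 221.83924139] [ 0.497 -0.195  0.078]
```

View pics/c3.png

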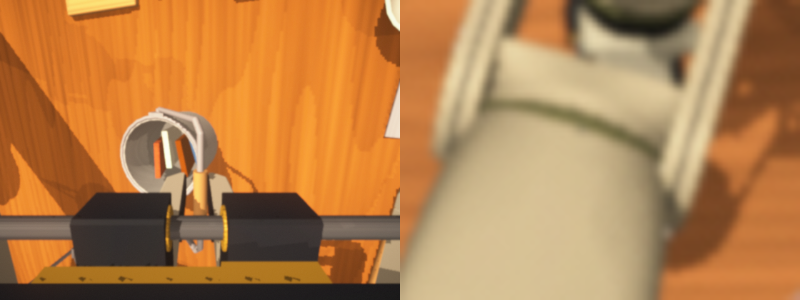

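The grip is caged and the bail has risen with it, pail unmoved. Continue to upright.

```bash
python3 -m inch '[[[0.5,-4.5,-0.5],[-0.025,0,0]],[[0.5,-9.5,-2.5],[-0.05,0,0]],[[0.5,-15,-4],[-0.08,0,0]],[[0.5,-20,-5],[-0.106,0,0]],[[0.5,-25,-6],[-0.135,0,0]],[[0.5,-31,-7],[-0.161,0,0]],[[0.5,-36,-7],[-0.19,0,0]],[[0.5,-41.5,-7],[-0.215,0,0]],[[0.5,-47,-6.5],[-0.245,0,0]],[[0.5,-52.5,-5.5],[-0.27,0,0]],[[0.5,-58,-4],[-0.3,0,0]],[[0.5,-63,-3],[-0.324,0,0]]]'
python3 -m inch '[[[0,0,0],[0,0,0]],[[0,0,0],[0,0,0]]]'
python3 - <<'E'
from h import *
P=np.array([.497,-.195,.078])
Rt=pose(-.02,0);go(P+[0,0,.095-.019],Rt)
w=snap('wrist');a=snap('side')
print(proj(w,P+[0,0,.007]),proj(w,P+[0,0,.095]))
cv2.imwrite('pics/c4.png',np.hstack([cv2.resize(w['color'][80:380,80:480],(400,300)),cv2.resize(a['color'][120:270,220:420],(400,300),interpolation=2)])[:,:,::-1])
E
```

```text
time: 6.75
tool_pos: [0.4966, -0.1944, 0.152]
eef_rot: [-2.241, -2.196, 0.003]
ft_force: [-0.3, -0.1, -0.7]
opening: 0.0158
grip_force: 0.2
time: 6.95
tool_pos: [0.4968, -0.1945, 0.1522]
eef_rot: [-2.242, -2.195, 0.004]
ft_force: [0.5, -0.2, -0.3]
opening: 0.0158
grip_force: 0.0
shift [-0.5  0.2 -1.8] | 2 turn [-0.005 -0.001 -0.001] 0
[277.42739784 221.40991239] [278.02913066 274.28557761]
```

View pics/c4.png

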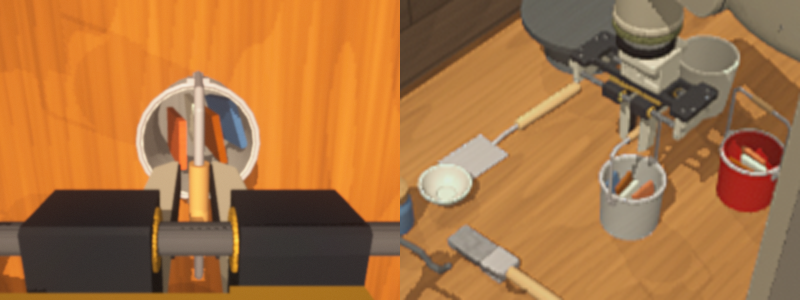

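The bail stands upright between the fingers, pail in place. Close and lift slightly.

```bash
python3 -m inch '[[[0,0,0],[0,0,0]],[[0,0,0],[0,0,0]],[[0,0,0],[0,0,0]],[[0,0,0],[0,0,0]]]' 0
python3 -m inch '[[[0,0,-2],[0,0,0]],[[0,0,-4],[0,0,0]],[[0,0,-7],[0,0,0]],[[0,0,-12],[0,0,0]],[[0,0,-20],[0,0,0]],[[0,0,-35],[0,0,0]],[[0,0,-55],[0,0,0]],[[0,0,-80],[0,0,0]],[[0,0,-105],[0,0,0]],[[0,0,-125],[0,0,0]],[[0,0,-138],[0,0,0]],[[0,0,-143],[0,0,0]]]'
python3 - <<'E'
from h import *
S=np.array([.482,.2215,0]);yw=.135;hx=np.array([np.cos(yw),np.sin(yw),0])
for d in(.15,.1):go(S-d*hx+[0,0,.295],pose(yw))
E
```

```text
time: 7.45
tool_pos: [0.4967, -0.1944, 0.1521]
eef_rot: [-2.242, -2.196, 0.003]
ft_force: [0.8, -0.2, -0.6]
opening: 0.0088
grip_force: 30.0
time: 8.65
tool_pos: [0.4979, -0.1949, 0.2978]
eef_rot: [2.244, 2.198, -0.002]
ft_force: [-0.2, 1.0, -5.1]
opening: 0.0092
grip_force: 30.0
shift [ 392.8 -172.7    2.7] | 429 turn [-0.001  0.001 -0.156] 9
shift [ 400.5 -123.3    2.6] | 419 turn [-0.001  0.001 -0.156] 9
```

```bash
python3 -m inch '[[[3,-1,0],[0,0,-0.002]],[[10,-4,0],[0,0,-0.005]],[[22,-8,0],[0,0,-0.01]],[[38,-14,0],[0,0,-0.016]],[[56,-20,0],[0,0,-0.023]],[[76,-27,0],[0,0,-0.03]],[[96,-35,0],[0,0,-0.038]],[[116,-42,0],[0,0,-0.046]],[[136,-49,0],[0,0,-0.054]],[[156,-56,0],[0,0,-0.062]],[[176,-64,0],[0,0,-0.07]],[[196,-71,0],[0,0,-0.078]]]'
python3 -m inch '[[[20,-7,0],[0,0,-0.008]],[[40,-14,0],[0,0,-0.016]],[[60,-21,0],[0,0,-0.024]],[[80,-29,0],[0,0,-0.032]],[[100,-36,0],[0,0,-0.04]],[[120,-43,0],[0,0,-0.048]],[[138,-50,0],[0,0,-0.055]],[[155,-56,0],[0,0,-0.062]],[[170,-61,0],[0,0,-0.068]],[[181,-65,0],[0,0,-0.072]],[[187,-67,0],[0,0,-0.074]],[[190,-68,0],[0,0,-0.075]]]'
python3 -m inch '[[[0,0,0],[0,0,0]],[[0,0,0],[0,0,0]],[[0,0,0],[0,0,0]],[[0,0,0],[0,0,0]]]'
python3 - <<'E'
from h import *
import pickle
w=snap('wrist');b=snap('side');a=snap('top');pickle.dump((w,b,a),open('st.pkl','wb'))
S=np.array([.482,.2215,0]);yw=.135;hx=np.array([np.cos(yw),np.sin(yw),0])
go(S-.1*hx+[0,0,.295],pose(yw))
print(proj(w,S+[0,0,.245]),proj(b,S+[0,0,.245]))
cv2.imwrite('pics/c5.png',np.hstack([cv2.resize(w['color'],(400,300)),cv2.resize(b['color'][180:330,140:340],(400,300),interpolation=2)])[:,:,::-1])
E
```

```text
time: 9.85
tool_pos: [0.4291, 0.0048, 0.2956]
eef_rot: [-2.153, -2.284, 0.002]
ft_force: [0.8, 0.2, -5.4]
opening: 0.009
grip_force: 30.0
time: 11.05
tool_pos: [0.3509, 0.1892, 0.2961]
eef_rot: [-2.066, -2.362, 0.003]
ft_force: [0.1, -0.5, -5.8]
opening: 0.009
grip_force: 30.0
time: 11.45
tool_pos: [0.3516, 0.1883, 0.296]
eef_rot: [-2.068, -2.36, 0.003]
ft_force: [-0.9, 0.8, -5.6]
opening: 0.0092
grip_force: 30.0
shift [15.3 33.7  1. ] | 37 turn [-0.004 -0.001 -0.003] 0
[468.60364584 206.64044421] [228.44923047 263.4452341 ]
```

View pics/c5.png

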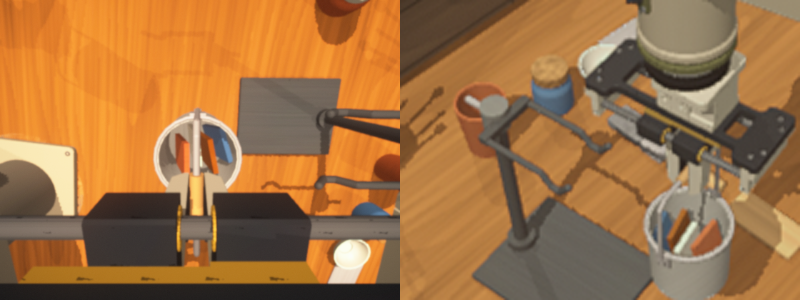

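Pail hangs upright; prong tips in wrist crop at (323,117) and (320,182), i.e. native (452,164), (448,255). Zoom for dips.

```bash
python3 - <<'E'
import pickle,cv2,numpy as np
w,b,a=pickle.load(open('st.pkl','rb'))
c1=cv2.resize(w['color'][135:275,430:530],(400,560),interpolation=2)
c2=cv2.resize(b['color'][225:281,190:230+0],(400,560),interpolation=2)
c2=cv2.resize(b['color'][228:284,200:240],(400,560),interpolation=2)
c2=cv2.resize(b['color'][225:295,198:248],(400,560),interpolation=2)
cv2.imwrite('pics/c6.png',np.hstack([c1,c2])[:,:,::-1])
E
```

```text
(no output)
```

View pics/c6.png

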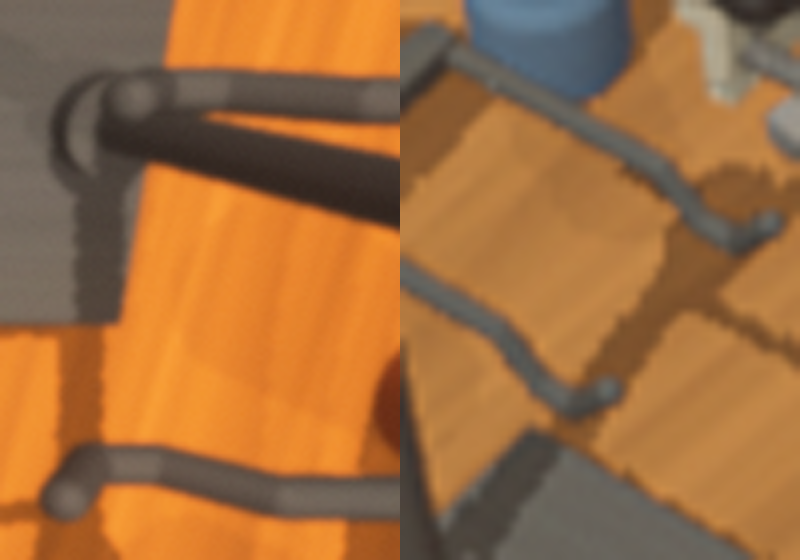

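```bash
python3 - <<'E'
from h import *
import pickle
w,b,a=pickle.load(open('st.pkl','rb'))
T={'tip+':((463.25,159.25),(224,273.75)),'tip-':((447,259.25),(244,252.75)),'dip+':((479.2,157.5),(219.25,275.9)),'dip-':((463.2,250.7),(239.25,255))}
r={}
for k,(pw,pb) in T.items():
    p=tri(w,pw,b,pb);r[k]=p;print(k,p.round(4),proj(w,p)-pw,proj(b,p)-pb)
d=r['tip+']-r['tip-'];print('yaw tips',np.arctan2(-d[0],d[1]),np.linalg.norm(d))
d=r['dip+']-r['dip-'];print('yaw dips',np.arctan2(-d[0],d[1]),np.linalg.norm(d))
mt=(r['tip+']+r['tip-'])/2;md=(r['dip+']+r['dip-'])/2;print('mid',mt,md)
yw=.14;hx=np.array([np.cos(yw),np.sin(yw),0]);print('dip from tip',mt+.0175*hx)
for z in(.24,.245,.25,.255,.26):
  q=[plane(w,*T[k][0],z) for k in T]; print(z,[np.linalg.norm(q[0]-q[1]).round(4)],[np.linalg.norm(q[2]-q[3]).round(4)])
E
```

```text
tip+ [0.4607 0.2534 0.2588] [-0.20306252 -0.01970614] [-0.03682857 -0.03948617]
tip- [0.4688 0.1861 0.2594] [0.04680867 0.01379943] [0.00853853 0.01046916]
dip+ [0.4775 0.2555 0.2424] [-4.78453395 -0.81277095] [-0.82260803 -1.06730648]
dip- [0.4797 0.1922 0.2522] [-3.94343533 -1.75211253] [-0.58649773 -1.0522752 ]
yaw tips 0.11978007211416548 0.06775115214054489
yaw dips 0.03396867495242474 0.06408488054085557
mid [0.46477462 0.219731   0.25907213] [0.47858285 0.22387292 0.24730694]
dip from tip [0.4821034  0.222173   0.25907213]
0.24 [np.float64(0.0743)] [np.float64(0.0686)]
0.245 [np.float64(0.0726)] [np.float64(0.067)]
0.25 [np.float64(0.0709)] [np.float64(0.0655)]
0.255 [np.float64(0.0692)] [np.float64(0.064)]
0.26 [np.float64(0.0676)] [np.float64(0.0624)]
```

```bash
python3 - <<'E'
from h import *
S=np.array([.4825,.222,0]);yw=.122;hx=np.array([np.cos(yw),np.sin(yw),0])
for d,z in((.05,.285),(0,.265)):go(S-d*hx+[0,0,z],pose(yw))
E
```

```text
shift [16.5 84.3 10.8] | 87 turn [-0.004 -0.001  0.01 ] 1
shift [ 16.  134.3  30.6] | 139 turn [-0.004 -0.001  0.01 ] 1
```

```bash
python3 -m inch '[[[3,3,0],[0,0,0]],[[6,9,0],[0,0,0.002]],[[9,17,2],[0,0,0.004]],[[12,26,4],[0,0,0.006]],[[14,36,6],[0,0,0.008]],[[16,46,8],[0,0,0.01]],[[16,56,9],[-0.002,0,0.01]],[[16,66,10],[-0.003,0,0.01]],[[16,76,12],[-0.004,0,0.01]],[[16,86,15],[-0.004,0,0.01]],[[16,95,18],[-0.004,0,0.01]],[[16,104,20],[-0.004,0,0.01]]]'
python3 -m inch '[[[0,8,2],[0,0,0]],[[0,15,4],[0,0,0]],[[0,21,6],[0,0,0]],[[0,26,8],[0,0,0]],[[0,29,10],[0,0,0]],[[0,30,10],[0,0,0]],[[0,30,10],[0,0,0]],[[0,30,10],[0,0,0]],[[0,30,10],[0,0,0]],[[0,30,10],[0,0,0]]]'
python3 - <<'E'
from h import *
import pickle
S=np.array([.4825,.222,0]);yw=.122;hx=np.array([np.cos(yw),np.sin(yw),0])
go(S+[0,0,.265],pose(yw));go(S+[0,0,.235],pose(yw))
w=snap('wrist');b=snap('side');pickle.dump((w,b),open('st2.pkl','wb'))
for k in((463.25,159.25),):pass
for y in(.034,-.034):
  P=S+y*np.array([-hx[1],hx[0],0])-.0175*hx+[0,0,.259];print('tip pred',proj(w,P),proj(b,P))
E
```

```text
time: 12.8
tool_pos: [0.453, 0.2182, 0.2752]
eef_rot: [-2.081, -2.352, -0.001]
ft_force: [0.0, 0.2, -5.4]
opening: 0.0092
grip_force: 30.0
time: 13.8
tool_pos: [0.4821, 0.222, 0.266]
eef_rot: [-2.081, -2.353, -0.002]
ft_force: [0.2, 0.8, -5.9]
opening: 0.0087
grip_force: 30.0
shift [-0.   0.4  1. ] | 1 turn [ 0.001 -0.001  0.001] 0
shift [-0.1  0.4 31. ] | 31 turn [ 0.001 -0.001  0.001] 0
tip pred [246.61063651 194.59706608] [223.77675217 273.65353642]
tip pred [249.0144352  304.12562728] [243.86392026 252.76692713]
```

```bash
python3 -m inch '[[[0,0.5,4],[0,0,0]],[[0,0.5,9],[0,0,0]],[[0,0.5,14],[0,0,0]],[[0,0.5,18],[0,0,0]],[[0,0.5,21],[0,0,0]],[[0,0.5,24],[0,0,0]],[[0,0.5,24],[0,0,0]]]'
python3 -m inch '[[[0,0,1],[0,0,0]],[[0,0,2],[0,0,0]],[[0,0,3],[0,0,0]],[[0,0,4],[0,0,0]],[[0,0,4],[0,0,0]]]'
python3 -m inch '[[[0,0,1],[0,0,0]],[[0,0,2],[0,0,0]],[[0,0,3],[0,0,0]],[[0,0,3],[0,0,0]]]'
```

```text
time: 14.6
tool_pos: [0.4824, 0.2219, 0.2412]
eef_rot: [-2.081, -2.352, -0.001]
ft_force: [-0.3, -0.0, -5.4]
opening: 0.0092
grip_force: 30.0
time: 15.1
tool_pos: [0.4826, 0.222, 0.2376]
eef_rot: [-2.081, -2.353, -0.002]
ft_force: [-0.2, 1.0, -4.6]
opening: 0.0091
grip_force: 30.0
time: 15.5
tool_pos: [0.4825, 0.222, 0.2345]
eef_rot: [-2.081, -2.353, -0.001]
ft_force: [-0.4, 1.0, -5.6]
opening: 0.009
grip_force: 30.0
```

```bash
python3 -m inch '[[[0,0,1],[0,0,0]],[[0,0,1.5],[0,0,0]],[[0,0,2],[0,0,0]],[[0,0,2],[0,0,0]]]'
python3 -m inch '[[[0,0,1],[0,0,0]],[[0,0,1.5],[0,0,0]],[[0,0,2],[0,0,0]],[[0,0,2],[0,0,0]]]'
```

```text
time: 15.9
tool_pos: [0.4826, 0.222, 0.2326]
eef_rot: [-2.081, -2.353, -0.002]
ft_force: [0.3, -0.1, -4.5]
opening: 0.0091
grip_force: 30.0
time: 16.3
tool_pos: [0.4826, 0.222, 0.2306]
eef_rot: [-2.081, -2.353, -0.002]
ft_force: [0.1, -0.2, -5.5]
opening: 0.0088
grip_force: 30.0
```

```bash
python3 -m inch '[[[0,0,0.5],[0,0,0]],[[0,0,1],[0,0,0]],[[0,0,1],[0,0,0]]]'
```

```text
time: 16.6
tool_pos: [0.4826, 0.222, 0.2297]
eef_rot: [-2.081, -2.353, -0.002]
ft_force: [0.3, 0.7, -5.0]
opening: 0.0089
grip_force: 30.0
```

```bash
python3 -m inch '[[[0,0,0.5],[0,0,0]],[[0,0,1],[0,0,0]],[[0,0,1],[0,0,0]]]';python3 -m inch '[[[0,0,0.5],[0,0,0]],[[0,0,1],[0,0,0]],[[0,0,1],[0,0,0]]]'
```

```text
time: 16.9
tool_pos: [0.4826, 0.222, 0.2286]
eef_rot: [-2.081, -2.353, -0.002]
ft_force: [-0.1, 0.3, -3.8]
opening: 0.0093
grip_force: 30.0
time: 17.2
tool_pos: [0.4827, 0.2221, 0.228]
eef_rot: [-2.081, -2.353, -0.002]
ft_force: [-0.6, -1.0, -3.4]
opening: 0.009
grip_force: 30.0
```

```bash
for i in 1; do python3 -m inch '[[[0,0,0.25],[0,0,0]],[[0,0,0.5],[0,0,0]],[[0,0,0.5],[0,0,0]]]';done; python3 - <<'E'
from h import *
s=robot.get_state();print(s['ft_force'],s['torque'])
E
```

```text
time: 17.5
tool_pos: [0.4828, 0.2221, 0.2278]
eef_rot: [-2.081, -2.353, -0.003]
ft_force: [-2.2, 0.2, 0.7]
opening: 0.0089
grip_force: 30.0
[-2.19072148  0.20443198  0.66823762] [-0.12728955  0.26301617 -0.01704744]
```

```bash
python3 -m inch '[[[0,-0.5,0],[0,0,0]],[[0,-1,0],[0,0,0]],[[0,-1,0],[0,0,0]]]'; python3 - <<'E'
from h import *
s=robot.get_state();print(s['ft_force'],s['torque'])
w=snap('wrist');b=snap('side')
cv2.imwrite('pics/c7.png',np.hstack([cv2.resize(w['color'][100:340,180:340],(400,600),interpolation=2),cv2.resize(b['color'][230:305,195:245],(400,600),interpolation=2)])[:,:,::-1])
E
```

```text
time: 17.8
tool_pos: [0.4823, 0.222, 0.2278]
eef_rot: [2.081, 2.353, 0.004]
ft_force: [2.8, -0.1, 0.9]
opening: 0.0094
grip_force: 30.0
[ 2.81967808 -0.08006529  0.94515879] [-0.00306103 -0.59210021  0.01064467]
```

View pics/c7.png

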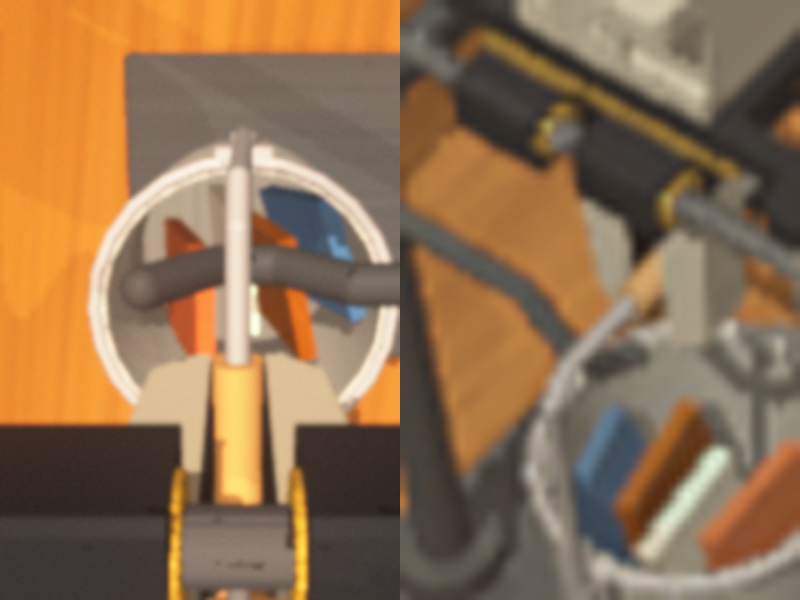

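The wire crosses the +y prong in its dip (crop 235,270), pail upright; moments say both prongs carry. Relax half a millimetre and release in stages.

```bash
python3 -m inch '[[[0,0.3,0],[0,0,0]],[[0,0.5,0],[0,0,0]],[[0,0.5,0.3],[0,0,0]],[[0,0.5,0.3],[0,0,0]]]'; python3 -m inch '[[[0,0,0],[0,0,0]],[[0,0,0],[0,0,0]],[[0,0,0],[0,0,0]],[[0,0,0],[0,0,0]],[[0,0,0],[0,0,0]],[[0,0,0],[0,0,0]]]' 0.3
python3 - <<'E'
from h import *
import pickle
w=snap('wrist');pickle.dump(w,open('rel.pkl','wb'));b=snap('side')
def bar(s):
    h=cv2.cvtColor(s['color'],cv2.COLOR_RGB2HSV);m=cv2.inRange(h,(14,110,150),(30,220,255))[240:300,250:300];ys,xs=np.nonzero(m);return len(xs),xs.mean()+250
print(bar(w))
E
```

```text
time: 18.3
tool_pos: [0.4824, 0.222, 0.2276]
eef_rot: [-2.081, -2.353, -0.003]
ft_force: [1.8, -0.6, 5.0]
opening: 0.0086
grip_force: 30.0
time: 18.9
tool_pos: [0.482, 0.222, 0.2268]
eef_rot: [-2.081, -2.353, -0.001]
ft_force: [0.4, 0.6, -0.4]
opening: 0.0278
grip_force: 0.0
(1355, np.float64(272.2309963099631))
```

```bash
python3 -m inch '[[[0,0,-3],[0,0,0]],[[0,0,-8],[0,0,0]],[[0,0,-15],[0,0,0]],[[0,0,-24],[0,0,0]],[[0,0,-36],[0,0,0]],[[0,0,-50],[0,0,0]],[[0,0,-70],[0,0,0]],[[0,0,-90],[0,0,0]],[[0,0,-110],[0,0,0]],[[0,0,-125],[0,0,0]],[[0,0,-130],[0,0,0]],[[0,0,-130],[0,0,0]]]'
python3 -m inch '[[[0,-40,0],[0,0,0]],[[0,-80,0],[0,0,0]],[[0,-110,0],[0,0,0]],[[0,-120,0],[0,0,0]],[[0,-120,0],[0,0,0]],[[0,-120,0],[0,0,0]],[[0,-120,0],[0,0,0]],[[0,-120,0],[0,0,0]]]'
python3 - <<'E'
from h import *
w=snap('wrist');b=snap('side')
cv2.imwrite('pics/c8.png',np.hstack([cv2.resize(w['color'],(400,300)),cv2.resize(b['color'][205:355,140:340],(400,300),interpolation=2)])[:,:,::-1])
E
```

```text
time: 20.2
tool_pos: [0.4825, 0.222, 0.358]
eef_rot: [2.081, 2.353, 0.004]
ft_force: [-0.3, 0.6, -1.4]
opening: 0.0281
grip_force: 0.0
time: 21.0
tool_pos: [0.3637, 0.2071, 0.3564]
eef_rot: [-2.081, -2.352, -0.0]
ft_force: [0.8, -0.7, 0.3]
opening: 0.0279
grip_force: 0.0
```

My ten views are used up, so I'll check the final state with colour masks instead.

```bash
python3 - <<'E'
from h import *
w=snap('wrist');b=snap('side');S=np.array([.4825,.222,0]);G=S+[0,0,.2475]
pred=[proj(s,G) for s in(w,b)]
out=[]
for s,p in zip((w,b),pred):
    h=cv2.cvtColor(s['color'],cv2.COLOR_RGB2HSV);m=cv2.inRange(h,(14,70,170),(30,170,255))
    n,l,st,c=cv2.connectedComponentsWithStats(m)
    k=[(np.hypot(*(c[i]-p)).round(1),st[i,4],c[i].round(1)) for i in range(1,n) if st[i,4]>12 and np.hypot(*(c[i]-p))<40];k.sort(key=lambda t:t[0]);print(p,k[:4]);out.append(k[0][2] if k else p)
print('grip',tri(w,out[0],b,out[1]))
# rim circle: grey-white bright low-sat blob near the predicted rim centre (upright: 88 mm under the grip)
for s in(w,b):
    q=proj(s,G-[0,0,.088]);h=cv2.cvtColor(s['color'],cv2.COLOR_RGB2HSV);m=cv2.inRange(h,(0,0,120),(179,70,255))
    y0,y1,x0,x1=int(q[1]-45),int(q[1]+65),int(q[0]-55),int(q[0]+55);mm=np.zeros_like(m);mm[max(0,y0):y1,max(0,x0):x1]=m[max(0,y0):y1,max(0,x0):x1]
    cs,_=cv2.findContours(mm,cv2.RETR_EXTERNAL,cv2.CHAIN_APPROX_NONE);cc=max(cs,key=lambda t:cv2.boundingRect(t)[2]);print('rim pred',q,'bbox',cv2.boundingRect(cc),'ellipse',cv2.fitEllipse(cc))
    base=proj(s,G-[0,0,.173]);print('base pred',base)
E
```

```text
[411.82685046 206.8790758 ] [(np.float64(2.1), np.int32(501), array([410.9, 208.7])), (np.float64(19.2), np.int32(14), array([392.8, 204.4])), (np.float64(24.8), np.int32(19), array([394.2, 224.3]))]
[228.02355163 262.73128431] [(np.float64(9.6), np.int32(47), array([236.2, 267.8])), (np.float64(13.5), np.int32(23), array([241.4, 261. ])), (np.float64(15.3), np.int32(650), array([215.1, 254.6])), (np.float64(24.8), np.int32(19), array([250. , 274.2]))]
grip [0.48156323 0.21271973 0.22800228]
rim pred [380.30315186 187.46014156] bbox (325, 142, 97, 93) ellipse ((375.2200927734375, 181.52244567871094), (84.76181030273438, 95.70491027832031), 48.33576202392578)
base pred [361.1236469  175.64536213]
rim pred [231.23495146 287.05113262] bbox (211, 258, 42, 66) ellipse ((232.241943359375, 292.4674072265625), (39.01356887817383, 61.38513946533203), 6.779625415802002)
base pred [234.02083897 308.14858711]
```

```bash
python3 -c "
from rig import ticket
print(ticket.close_job())"
```

```text
the job is handed in; nothing more can be done
None
```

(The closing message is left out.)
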